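# Bring the blue paint round and set the brake

### The job

Turn the paint carousel by gently pushing one or more of its yellow arms with a closed finger until the blue jar is in line with the white pointer, and let it come to rest there; then push the red brake lever fully over to its stop. Do not grasp or lift anything: the jars must ride round standing on the disc without being touched by the robot, and the other things on the table stay where they are.

Things in the scene. Friction and masses are not known exactly. Their poses are not given: they have to be found in the camera images.
- stand: (All sizes here in mm.) Steel foot of the paint carousel, fixed to the table, its yaw within about 0.4 rad of zero. Origin: on the table under the carousel's axis; its z axis (up) is the axis. Its +x axis is the pointer's direction: a flat white bar (8 high, 24 wide) runs out along +x and ends in an upright white fin 170 to 200 from the axis, 50 high. A flat dark bar (8 high) carries the brake lever 175 from the axis, 1.66 rad anticlockwise from +x.
- hub (a point): Centre of the disc's top face, on the carousel's axis, 26 above the table.
- pointer (a point): Top of the white fin, 185 from the axis, 50 above the table.
- carousel (a joint): Turn of the carousel disc about its upright axis, rad, anticlockwise from above positive; turns either way without a useful stop; stays where it is left (stiff bearing, about 0.2 N m: about 1.5 N pushed 130 from the axis). The disc is plywood with a grey top, 200 across, top face 26 above the table. It carries five loose jars and four arms.
- arm0_end (a point): Outer end of yellow-painted arm 1 of 4, 150 from the axis, 38 above the table. The arms stand 90 degrees apart and turn with the disc; each is a straight radial board on edge, 12 thick, from 90 to 150 from the axis and from 20 to 56 above the table. It does not come off.
- arm1_end (a point): Outer end of yellow-painted arm 2 of 4, 150 from the axis, 38 above the table. The arms stand 90 degrees apart and turn with the disc; each is a straight radial board on edge, 12 thick, from 90 to 150 from the axis and from 20 to 56 above the table. It does not come off.
- arm2_end (a point): Outer end of yellow-painted arm 3 of 4, 150 from the axis, 38 above the table. The arms stand 90 degrees apart and turn with the disc; each is a straight radial board on edge, 12 thick, from 90 to 150 from the axis and from 20 to 56 above the table. It does not come off.
- arm3_end (a point): Outer end of yellow-painted arm 4 of 4, 150 from the axis, 38 above the table. The arms stand 90 degrees apart and turn with the disc; each is a straight radial board on edge, 12 thick, from 90 to 150 from the axis and from 20 to 56 above the table. It does not come off.
- brake (a joint): Brake lever, rad: near 0 released (points straight away from the carousel's axis); grows as the lever swings clockwise seen from above, towards the pointer's side; 1.3 is its stop, fully on. Stays where it is left (about 0.07 N m: 1.3 N at 55 from its pivot). It does not really hold the disc.
- brake_pivot (a point): Pivot of the brake lever, 175 from the carousel's axis, 43 above the table.
- brake_end (a point): Outer end of the red brake lever, 80 from its pivot, 43 above the table. The lever is a straight bar, 12 thick, from 30 to 56 above the table, round a boss 26 across at the pivot.
- jar_blue: The blue jar with blue lid, closed, 40 across, 45 high, about 80 g, loose on the disc about 65 (57 to 74) from the axis; origin at the centre of its underside. Rides round with the disc.
- jar_red: The red jar, of the same size and as loose on the disc; origin at the centre of its underside.
- jar_yellow: The yellow jar, of the same size and as loose on the disc; origin at the centre of its underside.
- jar_green: The green jar, of the same size and as loose on the disc; origin at the centre of its underside.
- jar_orange: The orange jar, of the same size and as loose on the disc; origin at the centre of its underside.
- mug: Blue mug, 80 across, 90 high, loose on the table well to the right of the carousel; origin at its underside. Not needed.
- tape: Roll of paper tape lying flat, 90 across, 25 high, loose on the table to the left; origin at its underside. Not needed.
- brush: Paint brush lying on the table about 240 from the carousel's axis, at right angles to the pointer on the side away from the brake lever; origin on its underside, handle to its -x. Not needed.
- knife: Broad spatula lying on the table to the right; origin on its underside, handle to its -x. Not needed.
Things that resemble listed ones, but are neither listed nor needed, are in the scene too. Of the things like the jar_yellow, leave any that is black or pink; of the rest the larger one is meant.

How it is judged:
On the way, in this order (a step that is already met when the one before it is completed fails the run):
1. a finger pushes a yellow arm of the carousel ((contact force between the fingers and carousel_c1 above 0.3 N or contact force between the fingers and carousel_c2 above 0.3 N or contact force between the fingers and carousel_c3 above 0.3 N or contact force between the fingers and carousel_c4 above 0.3 N)).
2. the blue jar stands in line with the white pointer (within 10 mm to either side), the carousel at rest, the brake not yet on (y of jar_blue in the frame of stand between -0.01 and 0.01 m and x of jar_blue in the frame of stand above 0.03 m and velocity of joint carousel between -0.05 and 0.05 rad/s and value of joint brake below 0.6 rad), for 0.2 s.
3. a finger pushes the brake lever (contact force between the fingers and brake above 0.3 N).
4. the brake lever is fully over (value of joint brake above 1.15 rad), for 0.2 s.
At the end, for the whole second after the job is handed in: The blue jar stands on the pointer's side of the disc, within 10 mm to either side of the pointer's line, the carousel at rest; the brake lever is within 0.15 rad of its stop; all five jars stand upright on the disc (y of jar_blue in the frame of stand between -0.01 and 0.01 m and x of jar_blue in the frame of stand above 0.03 m and velocity of joint carousel between -0.05 and 0.05 rad/s and value of joint brake above 1.15 rad and horizontal distance between each of jar_blue, jar_red, jar_yellow, jar_green, jar_orange and hub below 0.085 m and height (world z) of jar_blue between 0.02 and 0.034 m and angle between each of jar_blue, jar_red, jar_yellow, jar_green, jar_orange's own z axis and vertical below 0.15 rad and height (world z) of jar_red between 0.02 and 0.034 m and height (world z) of jar_yellow between 0.02 and 0.034 m and height (world z) of jar_green between 0.02 and 0.034 m and height (world z) of jar_orange between 0.02 and 0.034 m); the robot touches nothing.
It fails at once if the robot touches a jar (over 1 N) (contact force between any of the fingers, the arm and jar_blue above 1 N or contact force between any of the fingers, the arm and jar_red above 1 N or contact force between any of the fingers, the arm and jar_yellow above 1 N or contact force between any of the fingers, the arm and jar_green above 1 N or contact force between any of the fingers, the arm and jar_orange above 1 N).
It fails at once if a jar is lifted, tipped or slides off its place on the disc (height (world z) of any of jar_blue, jar_red, jar_yellow, jar_green, jar_orange above 0.036 m or angle between any of jar_blue, jar_red, jar_yellow, jar_green, jar_orange's own z axis and vertical above 0.3 rad or horizontal distance between any of jar_blue, jar_red, jar_yellow, jar_green, jar_orange and hub above 0.09 m).
It fails at once if an arm or the brake lever is pinched or pushed with more than 30 N (contact force between the fingers and carousel_c1 above 30 N or contact force between the fingers and carousel_c2 above 30 N or contact force between the fingers and carousel_c3 above 30 N or contact force between the fingers and carousel_c4 above 30 N or contact force between the fingers and brake above 30 N).
It fails at once if the mug, tape, brush or spatula is moved more than 20 mm (distance of any of mug, tape, brush, knife from where it was at the start of the episode above 0.02 m).
It also fails if it takes over 72 s, if anything falls off the work surface, if the arm or the gripper's body presses on something with over 40 N, if the wrist force passes 120 N, or if a joint passes its speed limit or range.

### The arm

A 7-joint arm with a two-finger parallel gripper is mounted at the origin on the work surface. World frame = base frame: x ahead of the robot, y to its left, z up, the work surface at z = 0. Lengths are in m, angles in rad, forces in N, time in s.
With the tool pointing down it reaches from about 0.4 to 0.875 m from the base axis. Payload 6.5 kg.
Tool frame: the origin (TCP) lies midway between the tips of the shut fingers; the grasp point (between the pads) lies 19 mm behind it (manip.hold_point_z is the distance from the TCP to the grasp point, in m); y points along the fingers, x is the direction in which the jaws open and shut, and the axes are right-handed (so a half turn about y gives the same grasp; the last joint's range is limited). The gripper opens to 85 mm and grips with 20 to 120 N. Pads are 22 mm wide; open, the fingers measure 114 mm over their backs; the gripper's body (76 mm by 85 mm) begins 54 mm behind the grasp point. The pads swing forward as they close: fully open they stand 13 mm farther back than shut.
Start: joints at [1.255, 0.536, -0.004, 1.538, 0.003, 1.067, -0.071], TCP at [0.161, -0.63, 0.231] pointing down, gripper open.
Joint ranges: [-2.7, 2.7], [-0.37, 2.16], [-1.27, 1.26], [0.24, 2.4], [-1.31, 4.45], [0.19, 1.91], [-2.76, 2.76]. Speed limits (rad/s): [2.39, 2.39, 3.14, 3.14, 3.14, 3.14, 3.14].

### API

Orientations are given as a unit quaternion [w, x, y, z].
In Python, from rig import manip gives the robot as it stands.
- The arm moves only by the tool apply_moves, never from a script. Its argument "increments" is a list of rows, each a list of 3 entries, a list of its own where there are three numbers: the shift along the tool's x, y, z in mm, then the turn about the tool's y in degrees, then the closure, from 0 (fully open) to 1 (shut). In form: [[[dx, dy, dz], roll, grip], ...]. A call has 1 to 20 rows; each row is the pose to reach, as a shift and turn from the pose measured when the call began, along the tool's axes at that moment; what a row does not reach only later rows make up. A row lasts 1/8 s, in which the tool goes at most 62.5 mm and 10.7 degrees, less where a joint would pass 70% of its speed; a pose out of reach is approached as far as the arm can. A call with a gripper value outside its range is refused whole. The fingers move at their own pace and stop on an object; "newtons" is the grip in N (left out, the last holds). Time passes only in rows, so rows that repeat a pose let the fingers close. It gives the time, the measured TCP pose, the force and the opening at its end, in the units of the state.
- manip.get_obs(): the state, without advancing time (a new reading comes with each control period).
- manip.snapshot(name): name is "side" or "top" or "wrist"; returns the picture (400x640x3 uint8, blue, green, red); there is no depth.
- manip.camera_model(name): a dict with "fx", "fy", "cx", "cy" (pixels), "world_to_cam" (4x4, takes a point from world to camera coordinates); the wrist camera has in their place "hand_eye" (4x4, takes a point from camera to tool coordinates, whose origin is the TCP and whose axes are the tool frame's). Camera axes: x right, y down, z forward; pixel columns grow to the right and rows downward; lengths in m; the calibration is good to about 2 mm. A picture is of the moment at which its call begins: read the wrist's pose just before it. camera_model takes no time and is no camera call.
- manip.finish_job(): hands the job in, once; it reports no verdict.
The state is a dict: "clock": time; "joint_positions": joint angles; "qvel": joint speeds; "joint_efforts": joint torques, N m; "position": TCP position; "tcp_rot": TCP orientation; "ft_force": force on the tool from outside, world axes, zero at the start; "moment": the same for the moment, N m; "gripper_width": finger opening in m.
Only numpy, scipy, OpenCV 4.12 (cv2) and the standard library are available. Lean on these libraries where they do the work, as an engineer would, in place of code of your own. Each camera call takes 0.05 s, during which the arm holds its last target. There are 200 camera calls.

## Working session

There is one attempt and no reset: what is moved stays moved. The work goes in short steps, Python scripts to look and compute and a tool call to move; the robot and the scene stay as the last step left them, time stands still between calls to the robot, and variables do not carry over. Pictures are saved under pics/ and viewed, about 8 in all and at most 12, crops included, and the job is handed in when it is done.

Besides the shell and the picture viewer there is one more tool, called after "Request:" as name(argument=value, ...), one argument or row to a line, values as JSON. apply_moves: Moves the arm, as the interface text tells. Its arguments: {"type":"object","properties":{"increments":{"type":"array"},"newtons":{"type":"number"}},"required":["increments"]}

```bash
mkdir -p pics; cat > h.py <<'E'
import numpy as np, cv2
from scipy.spatial.transform import Rotation as R
from rig import manip
def ray(name,uv,z):
    m=manip.camera_model(name); W=np.array(m["world_to_cam"]); C=np.linalg.inv(W)
    d=C[:3,:3]@np.array([(uv[0]-m["cx"])/m["fx"],(uv[1]-m["cy"])/m["fy"],1]); o=C[:3,3]
    return o+d*(z-o[2])/d[2]
def proj(name,P):
    m=manip.camera_model(name); W=np.array(m["world_to_cam"]); p=W[:3,:3]@np.asarray(P,float)+W[:3,3]
    return np.array([m["fx"]*p[0]/p[2]+m["cx"],m["fy"]*p[1]/p[2]+m["cy"]])
def tool():
    o=manip.get_obs(); q=o["tcp_rot"]
    return np.array(o["position"]),R.from_quat([q[1],q[2],q[3],q[0]]).as_matrix()
E
python3 - <<'E'
from h import *
for n in("top","side"): cv2.imwrite(f"pics/{n}0.png",manip.snapshot(n))
print(tool(),manip.get_obs()["clock"])
for n in("top","side"):
  print(np.linalg.inv(manip.camera_model(n)["world_to_cam"])[:3,3])
E
```

```text
(array([ 0.16050826, -0.62928124,  0.23048246]), array([[ 2.47193039e-01, -4.64591761e-04,  9.68966143e-01],
       [-9.68964973e-01,  1.50722139e-03,  2.47193464e-01],
       [-1.57529055e-03, -9.99998756e-01, -7.75985065e-05]])) 0.1
[ 0.30359682 -0.01399396  1.31073793]
[ 0.46415414 -1.03810509  1.22076222]
```

View pics/top0.png

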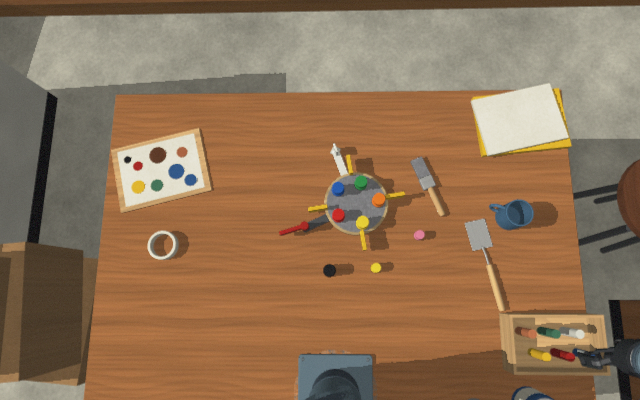

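View pics/side0.png

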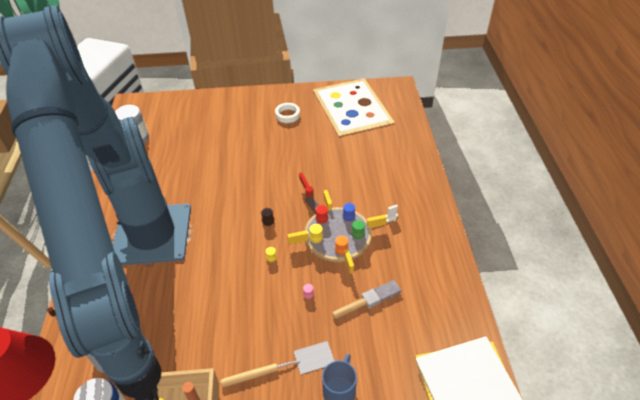

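The top view shows the carousel near (356,203), the blue jar at (338,188), the white fin at (335,148), the red lever from (305,226) to (281,233) and the yellow arms at (350,163), (396,195), (363,240) and (317,208). The black and pink look-alikes and a small yellow one stand nearby. The side view agrees with this. Next I'll measure it.

```bash
python3 - <<'E'
from h import *
im=manip.snapshot("top"); h=cv2.cvtColor(im,cv2.COLOR_BGR2HSV)
def blobs(lo,hi,box,name,z):
    m=cv2.inRange(h,lo,hi); k=np.zeros_like(m); x0,y0,x1,y1=box; k[y0:y1,x0:x1]=m[y0:y1,x0:x1]
    n,l,s,c=cv2.connectedComponentsWithStats(k)
    for i in range(1,n):
        if s[i,4]>8: print(name,c[i].round(1),s[i].tolist(),ray("top",c[i],z).round(4))
B=(270,135,415,255)
blobs((100,150,60),(125,255,255),B,"blue",.065)
blobs((22,150,120),(35,255,255),B,"yel",.056)
blobs((0,200,100),(5,255,255),B,"red",.056)
blobs((0,0,200),(180,40,255),B,"white",.05)
blobs((8,170,170),(18,255,255),B,"or",.065)
blobs((50,120,60),(80,255,255),B,"gr",.065)
c=im[130:260,265:420]; cv2.imwrite("pics/c1.png",cv2.resize(c,None,fx=5,fy=4.6154,interpolation=cv2.INTER_CUBIC))
E
```

```text
blue [337.6 188.7] [332, 182, 12, 14, 132] [ 0.5982 -0.0091  0.065 ]
yel [349.1 164.3] [347, 155, 6, 20, 66] [ 0.6776 -0.0446  0.056 ]
yel [394.7 194.7] [385, 192, 20, 6, 66] [ 0.5807 -0.1827  0.056 ]
yel [317.2 207.5] [308, 205, 20, 6, 69] [0.5416 0.0533 0.056 ]
yel [362.2 228.1] [356, 216, 13, 34, 218] [ 0.4782 -0.0826  0.056 ]
red [338.1 214.6] [333, 209, 11, 13, 98] [ 0.5197 -0.0103  0.056 ]
red [292.6 228.9] [289, 227, 8, 5, 16] [0.476  0.1274 0.056 ]
white [338.7 161.3] [331, 144, 16, 32, 182] [ 0.6895 -0.0124  0.05  ]
or [378.  199.3] [372, 193, 13, 14, 130] [ 0.5647 -0.1309  0.065 ]
gr [360.5 182.4] [355, 176, 12, 14, 136] [ 0.6174 -0.0788  0.065 ]
```

View pics/c1.png

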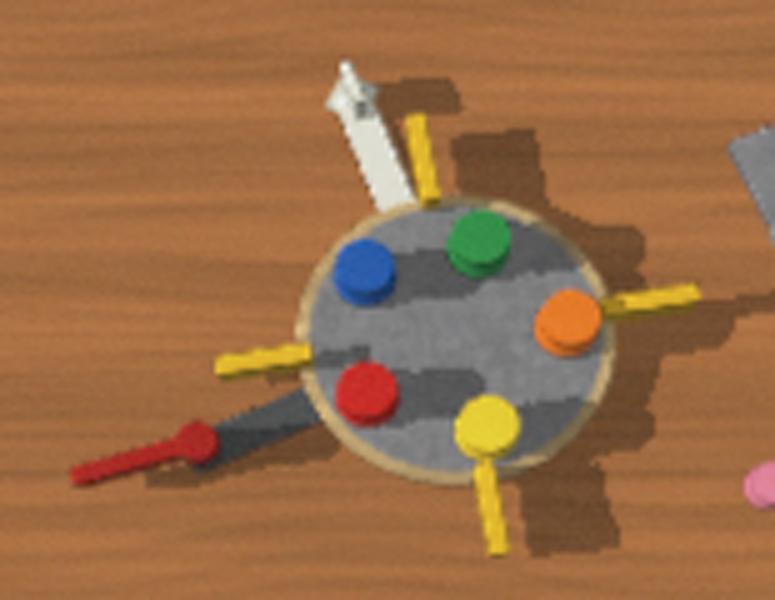

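The crop shows the pointer bar running from crop (400,208) to the fin at (350,90). The brake boss is at crop (196,440) and the lever end at (78,475). Next I compute the angles.

```bash
python3 - <<'E'
from h import *
f=lambda c,z: ray("top",(265+c[0]/5-.5,130+c[1]/4.615-.5),z)
hub=np.array([.561,-.0647])
for n,c,z in [("bar1",(400,200),.008),("bar2",(372,145),.008),("fintip",(345,65),.05),("finmid",(352,85),.05),("boss",(196,440),.056),("lever",(78,475),.056),("blue",(365,265),.071)]:
    p=f(c,z); d=p[:2]-hub; print(n,p.round(4),np.hypot(*d).round(4),np.arctan2(d[1],d[0]).round(3))
m=manip.camera_model("wrist"); print(np.array(m["hand_eye"]).round(3),m["fx"])
E
```

```text
bar1 [ 0.6637 -0.031   0.008 ] 0.1081 0.318
bar2 [ 0.7036 -0.0131  0.008 ] 0.1516 0.347
fintip [0.7476 0.0037 0.05  ] 0.1987 0.351
finmid [ 7.333e-01 -7.000e-04  5.000e-02] 0.1838 0.356
boss [0.4885 0.0939 0.056 ] 0.1744 2.0
lever [0.4655 0.165  0.056 ] 0.2487 1.965
blue [ 0.6022 -0.0087  0.071 ] 0.0696 0.937
[[ 1.    -0.001 -0.    -0.001]
 [-0.    -0.3    0.954 -0.142]
 [-0.001 -0.954 -0.3    0.076]
 [ 0.     0.     0.     1.   ]] 301.5514850077608
```

Pointer yaw is about 0.345 rad and the blue jar is at about 0.95 rad, so the disc must turn about −0.6 rad (clockwise). I'll push the right-hand arm (−1.405 rad) from its +x side, first going above that point with the fingers shut.

Request:
apply_moves(
  increments=[
    [[-10,0,17],0,1],
    [[-30,0,52],1,1],
    [[-52,0,91],1,1],
    [[-74,0,130],1,1],
    [[-96,0,169],2,1],
    [[-118,0,208],2,1],
    [[-140,0,247],2,1],
    [[-162,0,286],3,1],
    [[-184,0,325],3,1],
    [[-206,0,364],4,1],
    [[-228,0,403],4,1],
    [[-250,0,442],4,1],
    [[-272,0,481],5,1],
    [[-294,0,520],5,1],
    [[-310,0,546],5,1],
    [[-320,0,562],5,1],
    [[-320,0,562],5,1],
    [[-320,0,562],5,1],
  ],
)

```text
clock: 2.4
position: [0.6249, -0.1819, 0.2309]
tcp_rot: [-0.538, 0.539, -0.459, 0.458]
ft_force: [-0.4, -0.2, 1.3]
gripper_width: 0.0001
```

```bash
python3 - <<'E'
from h import *
p,Rm=tool(); print(p,Rm.round(3),manip.get_obs()["gripper_width"],manip.get_obs()["ft_force"])
cv2.imwrite("pics/w1.png",manip.snapshot("wrist"))
E
```

```text
[ 0.62492056 -0.18188049  0.23091036] [[ 0.16  -0.001  0.987]
 [-0.987  0.     0.16 ]
 [-0.    -1.    -0.001]] 0.00011234171481638149 [-0.42760656 -0.19155379  1.32783302]
```

View pics/w1.png

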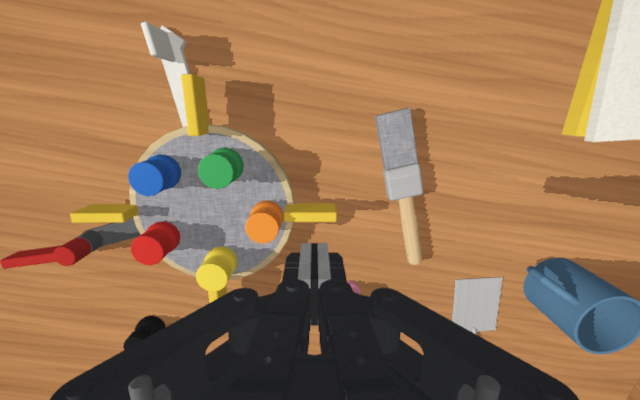

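The wrist view shows the blue lid at (147,178), the fin top around (150,28), the right arm from (287,210) to (335,210), the left arm from (75,213) to (137,211) and the upper arm at (195,100). The brush is at (400,150), well clear of the fingertips at (315,250).

```bash
cat >> h.py <<'E'
def wray(uv,z,pose=None):
    p,Rm=pose or tool(); m=manip.camera_model("wrist"); H=np.array(m["hand_eye"])
    d=Rm@H[:3,:3]@np.array([(uv[0]-m["cx"])/m["fx"],(uv[1]-m["cy"])/m["fy"],1]); o=p+Rm@H[:3,3]
    return o+d*(z-o[2])/d[2]
E
python3 - <<'E'
from h import *
hub=np.array([.561,-.0647])
for n,c,z in [("armR",(311,207),.056),("armL",(104,209),.056),("armUtop",(189,75),.056),("armUbot",(196,122),.056),("blue",(147,179),.071),("boss",(66,250),.056),("fintip",(144,24),.05),("finin",(180,38),.05)]:
    p=wray(c,z); d=p[:2]-hub; print(n,p.round(4),np.hypot(*d).round(4),np.arctan2(d[1],d[0]).round(3))
E
```

```text
armR [ 0.593  -0.1829  0.056 ] 0.1225 -1.307
armL [0.5541 0.0437 0.056 ] 0.1086 1.634
armUtop [ 0.708  -0.0446  0.056 ] 0.1484 0.136
armUbot [ 0.6645 -0.0532  0.056 ] 0.1042 0.111
blue [ 0.6012 -0.0115  0.071 ] 0.0667 0.923
boss [0.4957 0.0897 0.056 ] 0.1677 1.971
fintip [0.7465 0.0014 0.05  ] 0.1969 0.342
finin [ 0.7399 -0.0325  0.05  ] 0.1818 0.178
```

The wrist view agrees with the top view once I use the true top faces. Descending beside the arm.

Request:
apply_moves(
  increments=[
    [[0,20,0],0,1],
    [[0,55,0],0,1],
    [[0,90,0],0,1],
    [[0,125,0],0,1],
    [[0,155,0],0,1],
    [[0,178,0],0,1],
    [[0,190,0],0,1],
    [[0,195,0],0,1],
    [[0,195,0],0,1],
  ],
)

```text
clock: 3.58
position: [0.6249, -0.1825, 0.0365]
tcp_rot: [-0.538, 0.538, -0.459, 0.458]
ft_force: [0.8, 1.0, 0.8]
gripper_width: 0.0
```

```bash
cat > plan.py <<'E'
from h import *
hub=np.array([.561,-.0647])
def plan(angs,off=.017,r=.125,fin=None):
    p,Rm=tool(); phi0=np.arctan2(Rm[1,2],Rm[0,2])
    for a in angs:
        u=np.array([np.cos(a),np.sin(a)]); n=np.array([-u[1],u[0]])
        t=hub+r*u+off*n; d=Rm.T@np.array([*(t-p[:2]),0])
        print(round(a,3),(d*1000).round(1)[[0,2]],np.degrees(phi0-(a+np.pi/2)).round(1))
E
python3 - <<'E'
from plan import *
print(tool()[0])
plan(-1.405-np.linspace(-.05,.5,12))
E
```

```text
[ 0.62491691 -0.18247047  0.03650581]
-1.355 [ -2.6 -20.4] -3.2
-1.405 [ -1.5 -26.6] -0.3
-1.455 [ -0.8 -32.9] 2.5
-1.505 [ -0.4 -39.2] 5.4
-1.555 [ -0.3 -45.5] 8.3
-1.605 [ -0.5 -51.8] 11.1
-1.655 [ -1.  -58.1] 14.0
-1.705 [ -1.9 -64.3] 16.9
-1.755 [ -3.  -70.5] 19.7
-1.805 [ -4.5 -76.7] 22.6
-1.855 [ -6.3 -82.7] 25.4
-1.905 [ -8.3 -88.7] 28.3
```

Request:
apply_moves(
  increments=[
    [[0,0,-8],0,1],
    [[-1,0,-16],0,1],
    [[-1,0,-21],0,1],
    [[-1,0,-25],0,1],
    [[-1,0,-29],1,1],
    [[-1,0,-33],2,1],
    [[0,0,-37],4,1],
    [[0,0,-41],6,1],
    [[0,0,-45],8,1],
    [[0,0,-49],10,1],
    [[-1,0,-53],12,1],
    [[-1,0,-57],13,1],
    [[-1,0,-61],15,1],
    [[-2,0,-64],17,1],
    [[-2,0,-67],18,1],
    [[-3,0,-69],19,1],
    [[-3,0,-70],20,1],
    [[-3,0,-70],20,1],
  ],
)

```text
clock: 5.82
position: [0.555, -0.1908, 0.0365]
tcp_rot: [0.45, -0.451, 0.545, -0.545]
ft_force: [1.2, -0.6, 0.6]
gripper_width: -0.0001
```

```bash
python3 - <<'E'
from plan import *
im=manip.snapshot("top")
c=im[130:260,265:420]; cv2.imwrite("pics/c2.png",cv2.resize(c,None,fx=5,fy=4.6154,interpolation=cv2.INTER_CUBIC))
h=cv2.cvtColor(im,cv2.COLOR_BGR2HSV)
for lo,hi,n,z in [((100,150,60),(125,255,255),"blue",.065),((22,150,120),(35,255,255),"yel",.056)]:
    k=cv2.inRange(h,lo,hi); k[:135]=0;k[255:]=0;k[:,:270]=0;k[:,415:]=0
    q,l,s,c=cv2.connectedComponentsWithStats(k)
    for i in range(1,q):
        if s[i,4]>8: p=ray("top",c[i],z); d=p[:2]-hub; print(n,c[i].round(1),s[i,4],p.round(4),np.hypot(*d).round(4),np.arctan2(d[1],d[0]).round(3))
plan(-1.755-np.linspace(0,.4,9))
E
```

```text
blue [343.2 183.1] 128 [ 0.6154 -0.026   0.065 ] 0.0668 0.618
yel [362.8 164.4] 66 [ 0.6772 -0.087   0.056 ] 0.1184 -0.19
yel [317.8 194.3] 82 [0.5829 0.0518 0.056 ] 0.1186 1.385
yel [391.1 208. ] 50 [ 0.5395 -0.1707  0.056 ] 0.1082 -1.771
yel [352.2 228.4] 208 [ 0.4772 -0.0525  0.056 ] 0.0847 2.997
-1.755 [-0.1 -0.2] -0.3
-1.805 [ 0.6 -6.5] 2.6
-1.855 [  1.  -12.8] 5.4
-1.905 [  1.1 -19.1] 8.3
-1.955 [  0.9 -25.4] 11.2
-2.005 [  0.4 -31.7] 14.0
-2.055 [ -0.5 -37.9] 16.9
-2.105 [ -1.6 -44.1] 19.8
-2.155 [ -3.1 -50.2] 22.6
```

View pics/c2.png

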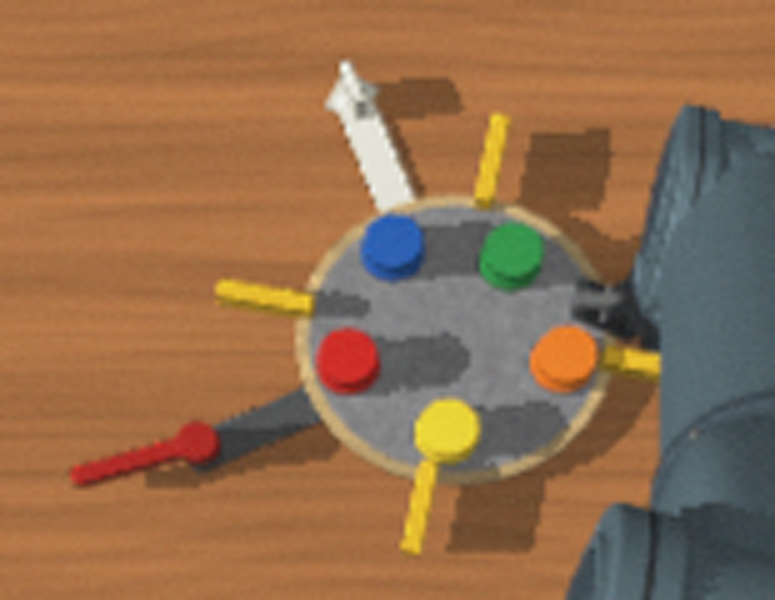

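The disc has turned −0.355 rad, the blue jar is at crop (393,245), and nothing else has been disturbed. About −0.25 rad remains.

Request:
apply_moves(
  increments=[
    [[0,0,-3],1,1],
    [[1,0,-7],3,1],
    [[1,0,-11],5,1],
    [[1,0,-15],6,1],
    [[1,0,-19],8,1],
    [[1,0,-23],10,1],
    [[1,0,-26],11,1],
    [[1,0,-29],13,1],
    [[1,0,-31],14,1],
    [[1,0,-31],14,1],
    [[1,0,-31],14,1],
  ],
)

```text
clock: 7.25
position: [0.5239, -0.1861, 0.0364]
tcp_rot: [0.38, -0.381, 0.596, -0.596]
ft_force: [0.1, -0.3, 0.1]
gripper_width: -0.0001
```

```bash
cat > chk.py <<'E'
import sys
from plan import *
im=manip.snapshot("top")
c=im[130:260,265:420]; cv2.imwrite(f"pics/{sys.argv[1]}.png",cv2.resize(c,None,fx=5,fy=4.6154,interpolation=cv2.INTER_CUBIC))
h=cv2.cvtColor(im,cv2.COLOR_BGR2HSV)
for lo,hi,n,z in [((100,150,60),(125,255,255),"blue",.065),((22,150,120),(35,255,255),"yel",.056)]:
    k=cv2.inRange(h,lo,hi); k[:135]=0;k[255:]=0;k[:,:270]=0;k[:,415:]=0
    q,l,s,c=cv2.connectedComponentsWithStats(k)
    for i in range(1,q):
        if s[i,4]>8: p=ray("top",c[i],z); d=p[:2]-hub; print(n,c[i].round(1),s[i,4],p.round(4),np.hypot(*d).round(4),np.arctan2(d[1],d[0]).round(3))
print(tool())
E
python3 chk.py c3
```

```text
blue [348.  180.7] 130 [ 0.623  -0.0409  0.065 ] 0.0664 0.367
yel [372.  167.5] 69 [ 0.667  -0.1152  0.056 ] 0.1174 -0.445
yel [320.9 185.3] 85 [0.6111 0.0425 0.056 ] 0.1183 1.134
yel [388.1 216.3] 44 [ 0.5139 -0.1611  0.056 ] 0.1073 -2.026
yel [345.3 226.7] 209 [ 0.4825 -0.0319  0.056 ] 0.0851 2.746
(array([ 0.52391766, -0.18608772,  0.03633986]), array([[-4.20192689e-01, -2.04725499e-03,  9.07432594e-01],
       [-9.07434384e-01, -1.21670478e-04, -4.20193792e-01],
       [ 9.70651595e-04, -9.99997897e-01, -1.80662453e-03]]))
```

View pics/c3.png

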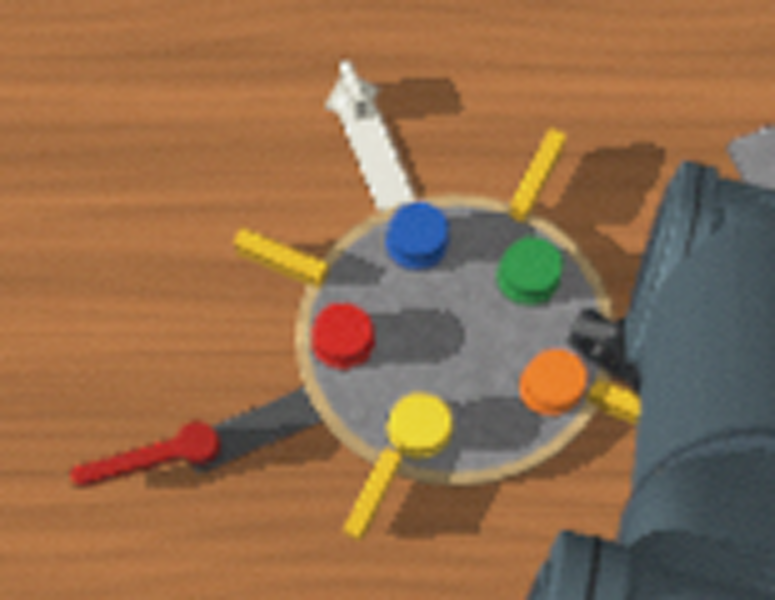

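The blue jar is at crop (417,235), angle about 0.35–0.37 rad against a pointer at 0.345, so it is aligned. Backing off along +z, then lifting.

Request:
apply_moves(
  increments=[
    [[0,0,4],0,1],
    [[0,0,12],0,1],
    [[0,0,22],0,1],
    [[0,0,25],0,1],
    [[0,-20,25],0,1],
    [[0,-55,25],0,1],
    [[0,-95,25],0,1],
    [[0,-130,25],0,1],
    [[0,-150,25],0,1],
    [[0,-155,25],0,1],
    [[0,-155,25],0,1],
  ],
)

```text
clock: 8.68
position: [0.5466, -0.1965, 0.1915]
tcp_rot: [0.38, -0.381, 0.596, -0.596]
ft_force: [0.4, 0.1, -0.4]
gripper_width: -0.0
```

```bash
python3 - <<'E'
from h import *
p,Rm=tool(); print(p, Rm[:,2].round(3),manip.get_obs()["joint_positions"])
d=np.array([.427,.136,.19])-p; print((Rm.T@d*1000).round(1))
E
```

```text
[ 0.54664507 -0.19647036  0.19151059] [ 0.907 -0.42  -0.002] [ 0.24216827  0.46516474  0.03313326  1.76339543 -0.01790804  0.91520669
 -1.72163353]
[-251.4    1.7 -248.2]
```

Request:
apply_moves(
  increments=[
    [[-10,0,-10],-1,1],
    [[-30,0,-29],-4,1],
    [[-54,0,-53],-8,1],
    [[-80,0,-78],-12,1],
    [[-106,0,-104],-16,1],
    [[-132,0,-130],-20,1],
    [[-158,0,-156],-24,1],
    [[-184,0,-181],-28,1],
    [[-210,0,-207],-32,1],
    [[-232,0,-229],-36,1],
    [[-246,0,-243],-39,1],
    [[-251,0,-248],-40,1],
    [[-251,0,-248],-40,1],
    [[-251,0,-248],-40,1],
  ],
)

```text
clock: 10.42
position: [0.4274, 0.1344, 0.1916]
tcp_rot: [-0.56, 0.562, -0.431, 0.43]
ft_force: [0.8, -0.2, 0.2]
gripper_width: 0.0002
```

```bash
python3 - <<'E'
from h import *
p,Rm=tool(); print(p, Rm[:,2].round(3),manip.get_obs()["joint_positions"])
cv2.imwrite("pics/w2.png",manip.snapshot("wrist"))
E
```

```text
[0.42742847 0.13439583 0.19160843] [ 0.966  0.259 -0.002] [-0.18043337  0.26516102 -0.25846959  2.07465065  0.09183243  0.81439163
 -1.80203975]
```

View pics/w2.png

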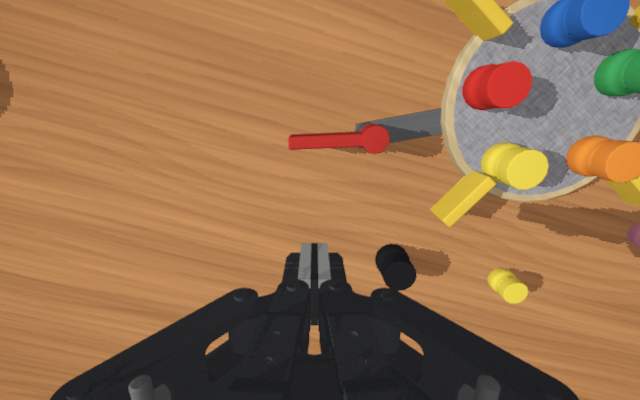

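The wrist view shows the lever from its boss at (375,139) to its end at (290,142). The black decoy stands near the finger at (395,268), so I check clearances.

```bash
python3 - <<'E'
from h import *
a=wray((374,141),.056)[:2]; b=wray((291,146),.056)[:2]
print("boss",a.round(4),"end",b.round(4),"ang",np.arctan2(*(b-a)[::-1]).round(3),np.hypot(*(b-a)))
print("black", wray((390,250),0.0).round(3), wray((402,278),.04).round(3),"top cam",ray("top",(330,270),.03).round(3))
p,Rm=tool();phi0=np.arctan2(Rm[1,2],Rm[0,2])
piv=np.array([.487,.094])
for x in np.linspace(1.87,.66,12):
    u=np.array([np.cos(x),np.sin(x)]);n=np.array([-u[1],u[0]]); t=piv+.058*u+.017*n
    d=Rm.T@np.array([*(t-p[:2]),0]); print(round(x,2),(d*1000).round(1)[[0,2]],t.round(3))
E
```

```text
boss [0.4845 0.0945] end [0.4607 0.1662] ang 1.892 0.07553170687282551
black [0.361 0.022 0.   ] [0.349 0.013 0.04 ] top cam [0.355 0.015 0.03 ]
1.87 [-2.8 27.9] [0.454 0.144]
1.76 [-4.6 34.4] [0.459 0.148]
1.65 [-5.6 40.9] [0.465 0.15 ]
1.54 [-5.9 47.6] [0.472 0.152]
1.43 [-5.5 54.2] [0.478 0.154]
1.32 [-4.4 60.7] [0.485 0.154]
1.21 [-2.5 67.1] [0.492 0.154]
1.1 [ 0.  73.2] [0.498 0.153]
0.99 [ 3.3 79.1] [0.505 0.152]
0.88 [ 7.1 84.5] [0.511 0.15 ]
0.77 [11.5 89.5] [0.517 0.147]
0.66 [16.4 94. ] [0.522 0.143]
```

Request:
apply_moves(
  increments=[
    [[0,15,0],0,1],
    [[0,45,0],0,1],
    [[0,80,0],0,1],
    [[0,115,0],0,1],
    [[0,138,0],0,1],
    [[0,150,0],0,1],
    [[0,150,0],0,1],
    [[-1,150,8],0,1],
    [[-2,150,16],0,1],
    [[-3,150,22],0,1],
    [[-3,150,27],1,1],
    [[-4,150,31],3,1],
    [[-5,150,35],6,1],
    [[-6,150,39],10,1],
    [[-6,150,43],14,1],
    [[-6,150,48],18,1],
    [[-6,150,52],22,1],
    [[-5,150,56],26,1],
    [[-5,150,59],29,1],
    [[-4,150,61],31,1],
  ],
)

```text
clock: 12.98
position: [0.4847, 0.1544, 0.0414]
tcp_rot: [0.424, -0.426, 0.565, -0.565]
ft_force: [-1.0, 1.6, 1.1]
gripper_width: 0.0001
```

```bash
python3 - <<'E'
from h import *
p,Rm=tool();phi0=np.arctan2(Rm[1,2],Rm[0,2]);print(p,phi0,manip.get_obs()["joint_positions"][-1],manip.get_obs()["ft_force"])
piv=np.array([.487,.094])
for x in np.linspace(1.32,.66,10):
    u=np.array([np.cos(x),np.sin(x)]);n=np.array([-u[1],u[0]]); t=piv+.058*u+.017*n
    d=Rm.T@np.array([*(t-p[:2]),0]); print(round(x,2),(d*1000).round(1)[[0,2]],t.round(3))
E
```

```text
[0.4847358  0.15444918 0.04139094] -0.2804047979711108 -2.2961344934586965 [-0.96649782  1.56271938  1.1025668 ]
1.32 [-0.   0.2] [0.485 0.154]
1.25 [-1.2  4.5] [0.489 0.154]
1.17 [-2.1  8.8] [0.494 0.154]
1.1 [-2.7 13.2] [0.498 0.153]
1.03 [-3.  17.6] [0.502 0.152]
0.95 [-2.9 22. ] [0.507 0.151]
0.88 [-2.5 26.5] [0.511 0.15 ]
0.81 [-1.8 30.8] [0.515 0.148]
0.73 [-0.8 35.1] [0.519 0.145]
0.66 [ 0.6 39.4] [0.522 0.143]
```

Request:
apply_moves(
  increments=[
    [[-1,0,4],2,1],
    [[-2,0,8],5,1],
    [[-3,0,12],8,1],
    [[-3,0,16],11,1],
    [[-3,0,20],13,1],
    [[-3,0,24],15,1],
    [[-2,0,27],15,1],
    [[-2,0,29],15,1],
    [[-2,0,30],15,1],
    [[-2,0,30],15,1],
  ],
)

```text
clock: 14.22
position: [0.5143, 0.148, 0.0414]
tcp_rot: [0.347, -0.349, 0.616, -0.615]
ft_force: [-0.8, 0.6, -0.6]
gripper_width: 0.0002
```

```bash
python3 chk.py c4; python3 - <<'E'
from h import *
p,Rm=tool();cv2.imwrite("pics/w3.png",manip.snapshot("wrist"))
piv=np.array([.487,.094])
for x in np.linspace(.81,.6,4):
    u=np.array([np.cos(x),np.sin(x)]);n=np.array([-u[1],u[0]]); t=piv+.058*u+.017*n
    d=Rm.T@np.array([*(t-p[:2]),0]); print(round(x,2),(d*1000).round(1)[[0,2]],t.round(3))
E
```

```text
blue [348.  180.7] 129 [ 0.6231 -0.0408  0.065 ] 0.0666 0.368
yel [372.1 167.3] 70 [ 0.6676 -0.1155  0.056 ] 0.1181 -0.445
yel [321.  185.4] 85 [0.6108 0.0423 0.056 ] 0.118 1.135
yel [392.  218.1] 82 [ 0.5085 -0.1725  0.056 ] 0.1199 -2.024
yel [345.2 227.1] 211 [ 0.4814 -0.0314  0.056 ] 0.0863 2.745
(array([0.514356  , 0.14807876, 0.041362  ]), array([[-5.16016157e-01, -2.08688133e-03,  8.56576308e-01],
       [-8.56577845e-01, -2.74140276e-04, -5.16017751e-01],
       [ 1.31168988e-03, -9.99997785e-01, -1.64611550e-03]]))
0.81 [0.1 0.5] [0.515 0.148]
0.74 [-0.   4.7] [0.518 0.146]
0.67 [0.2 8.9] [0.522 0.143]
0.6 [ 0.6 13.1] [0.525 0.141]
```

View pics/w3.png

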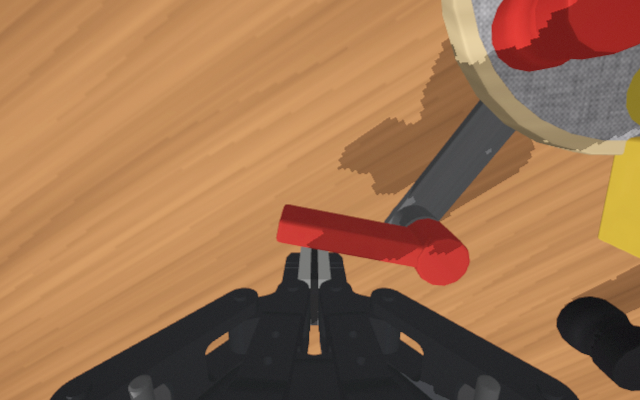

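The lever is almost over, from boss (440,250) to end (285,225), which is about 1.15 rad. I keep pushing in small steps, watching the force.

Request:
apply_moves(
  increments=[
    [[0,0,2],0,1],
    [[0,0,3],0,1],
    [[0,0,4],0,1],
    [[0,0,5],0,1],
    [[0,0,6],0,1],
    [[0,0,6],0,1],
  ],
)

```text
clock: 15.08
position: [0.5197, 0.145, 0.0414]
tcp_rot: [0.347, -0.348, 0.616, -0.615]
ft_force: [-0.3, 0.1, -0.4]
gripper_width: 0.0004
```

Request:
apply_moves(
  increments=[
    [[0,0,1],0,1],
    [[0,0,1.5],0,1],
    [[0,0,2],0,1],
    [[0,0,2],0,1],
  ],
)

```text
clock: 15.58
position: [0.5204, 0.1444, 0.0413]
tcp_rot: [0.347, -0.349, 0.616, -0.615]
ft_force: [-4.9, 2.5, 2.8]
gripper_width: -0.0003
```

```bash
python3 - <<'E'
from h import *
p,Rm=tool();im=manip.snapshot("wrist")
h=cv2.cvtColor(im,cv2.COLOR_BGR2HSV)
k=cv2.inRange(h,(0,170,60),(8,255,255))|cv2.inRange(h,(172,170,60),(180,255,255)); k[:130]=0
n,l,s,c=cv2.connectedComponentsWithStats(k); i=1+np.argmax(s[1:,4]); print(s[i],c[i])
# near (lower) edge of lever: top-face edge at z=.056, between columns
for a,b in [(290,360),(290,400)]:
    xs=np.arange(a,b); xs=[x for x in xs if (l[:,x]==i).any() and not 295<x<340]
    q=np.array([wray((x,np.where(l[:,x]==i)[0].max()),.056)[:2] for x in xs]); v=np.linalg.svd(q-q.mean(0))[2][0]; print(np.arctan2(v[1],v[0])%np.pi)
E
```

```text
[ 281  202  186   96 7757] [379.74203945 248.05994586]
0.7086678802201085
0.7077085613771006
```

The force has risen to about 5.5 N and the lever angle reads 0.708 rad, so the brake is at about 1.30 and on its stop. Backing away and lifting.

Request:
apply_moves(
  increments=[
    [[0,0,-4],0,1],
    [[0,0,-14],0,1],
    [[0,0,-25],0,1],
    [[0,0,-30],0,1],
    [[0,-15,-30],0,1],
    [[0,-50,-30],0,1],
    [[0,-90,-30],0,1],
    [[0,-130,-30],0,1],
    [[0,-150,-30],0,1],
    [[0,-150,-30],0,1],
    [[0,-150,-30],0,1],
  ],
)

```text
clock: 17.0
position: [0.4949, 0.1596, 0.191]
tcp_rot: [0.347, -0.349, 0.616, -0.615]
ft_force: [0.1, -0.1, -0.7]
gripper_width: 0.0
```

```bash
python3 chk.py c5; python3 -c "
from h import *
cv2.imwrite('pics/side5.png',cv2.resize(manip.snapshot('side')[130:320,220:480],None,fx=3,fy=3))"
```

```text
blue [348.  180.8] 130 [ 0.6227 -0.0407  0.065 ] 0.0662 0.371
yel [372.  167.5] 68 [ 0.6671 -0.1153  0.056 ] 0.1176 -0.445
yel [320.9 185.3] 82 [0.6111 0.0425 0.056 ] 0.1183 1.134
yel [391.7 217.6] 70 [ 0.5099 -0.1716  0.056 ] 0.1185 -2.016
yel [345.3 226.9] 209 [ 0.4818 -0.0317  0.056 ] 0.0858 2.747
(array([0.49464967, 0.15954658, 0.19060803]), array([[-5.15702557e-01, -4.84269956e-03,  8.56754002e-01],
       [-8.56762431e-01, -5.88429408e-04, -5.15710957e-01],
       [ 3.00157247e-03, -9.99988101e-01, -3.84558850e-03]]))
```

View pics/side5.png

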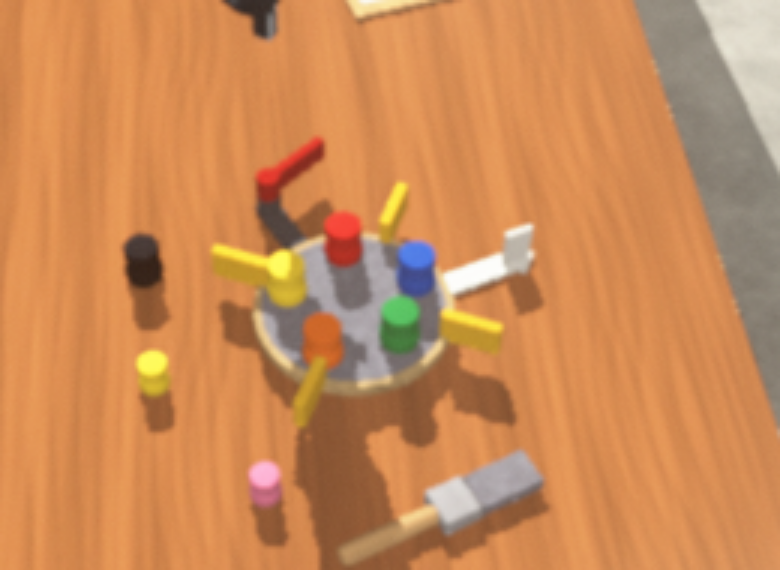

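The side view shows all five jars upright, the blue one in front of the pointer at (415,268), the lever swung over at (295,165), and the gripper clear.

```bash
python3 -c "
from rig import manip
print(manip.finish_job())"
```

```text
the job is handed in; nothing more can be done
None
```

I turned the carousel about 0.61 rad clockwise by pushing one yellow arm with the shut fingers. The blue jar now stands at the white pointer, the brake lever is on its stop, and I have handed the job in.

- **Blue jar:** it reads 0.35–0.37 rad against about 0.345 rad for the pointer, which is roughly 1–2 mm off the line (10 mm is allowed). That reading did not change while I pushed the brake.
- **Brake:** the lever read about 1.30 rad at its stop, and I measured a push of about 6 N there. I did not re-measure the angle after backing off, but the last side picture shows the lever still over.
- **Jars and surroundings:** in that picture all five jars stand upright on the disc and the gripper is clear. The brush was in view and looked unmoved. I did not re-measure the mug, tape or spatula, but the arm only passed well above that side of the table.
- **Disagreement:** one early wrist-camera estimate of the hub was about 12 mm off the top camera. I put this down to picking the arms' side faces instead of their tops and used the top-camera value, which the later readings bore out.

The robot's clock read about 17 s of the 72 s allowed. The hand-in gave no verdict.

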